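# Take a cured roller from under the hood's sash and set it against the gauge stop

## Task

Slide the amber sash of the curing hood up until it stays up by itself, without going past the red marks on its rails and without letting it drop. Reach in under it, take out the green roller, lay it in the V-groove of the gauge block two to four centimetres short of the blue end stop, then gently slide it along the groove until its end touches the stop. Let go of it there, leave the sash up, and do not disturb the bottle beside the hood, the caliper behind the gauge block or the gear in between.

Things in the scene. Friction and masses are not known exactly. Their poses are not given: they have to be found in the camera images.
- hood: White curing hood, fixed, 270 deep (x), 300 wide, roof 160 high, rails to 310. Origin on the table under its middle; +x points into the hood, y to its left. Front lip at x -110; from its top edge (x -110, z 30) the front slopes up and back at 45 degrees, along (+1,0,+1). The sash slides up this slope between the rails and on above the roof. Clear width inside 285.
- sash (a joint): Travel of the sash up the 45-degree slope, m: 0 closed, 0.21 end; equals the length of slope left open above the lip. It falls when low; the round counterweight on the left cheek helps more with height, so guide friction holds it from somewhere in 0.05 to 0.16 on, as its weight (varies) decides. Top edge meets the red marks at 0.18; over 0.185 is past them. Lifting takes 3 to 8 N. Dropped: falling over 0.4 m/s.
- sash_frame: The sash: amber pane in an aluminium frame, 180 mm up the slope, 268 wide, 9 thick, 0.38 to 0.49 kg. Origin at the middle of its lower edge; x points up the slope, y as the hood's, z square out of the slope; the pane lies within z 0 to 9.
- sash_handle (a point): Centre of the sash's black handle bar: round, 12 thick, 120 long along y, on two posts (10 thick) at y -55 and +55. It stands 50 out, square to the slope, 12 above the sash's lower edge; 74 above the table when closed. 55 mm are free straight below it (less behind: the pane rises), so it can be pinched from above, fingers little open, closing along the hood's x. Axes as sash_frame.
- roller_center (a point): Centre of the green roller: rod 30 thick, 80 long, two black bands, 0.04 to 0.09 kg; x is its axis. It starts level, 41 up, in a grey V-cradle (edges 31 up, 60 long, 28 wide) in the hood about 90 behind the lip, axis within 0.15 rad of the hood's x. With the sash well up a gripper tilted 30 to 45 degrees towards the hood, closing across the rod, has room; a vertical one hardly.
- vblock: Gauge block, fixed: dark base 190 x 75 x 10 mm, steel rail 140 long, 28 wide with a 90-degree V-groove along x on top. Origin on the table under the rail; +x points to the end stop. Rail from x -85 to +55; groove bottom 28 high, edges 39.5. A roller lying in it has its centre at y 0, 49 above the table, and at x +15 when its end touches the stop.
- end_stop: Blue end-stop plate at the far end of the groove, fixed, 46 wide, 68 high. Origin at the foot of the face that looks along the groove; that face is at x = +55 mm of the gauge block. Rigid; it must not be pressed with more than 20 N.
- ipa_bottle: Bystander, right of the hood (not the one at the table edge): white squeeze bottle with red spout, 58 x 58 x 171 mm, loose; origin at its foot. Moving it over 30 mm counts as disturbed.
- caliper: Bystander, behind the gauge block: digital caliper lying flat, 72 x 200 x 17 mm, loose; origin under its middle. Moving it over 30 mm counts as disturbed.
- gear: Bystander: orange printed gear lying flat, 41 mm across, 9 thick, loose; origin under its middle. Moving it over 30 mm counts as disturbed.
- roller: The same roller as a body; its origin is its centre, axes as roller_center.

How it is judged:
By the outcome, as a careful person would: the job done as asked, in the order asked, and still so for the second after the job is handed in, with the robot touching nothing.
It also fails if it takes over 72 s, if anything falls off the work surface, if the arm or the gripper's body presses on something with over 40 N, if the wrist force passes 120 N, or if a joint passes its speed limit or range.

## Robot

A 6-joint arm with a two-finger parallel gripper is mounted at the origin on a cart in front of the work surface, level with it; the furniture and walls round the work are solid. World frame = base frame: x ahead of the robot, y to its left, z up, the work surface at z = 0. Lengths are in mm, angles in rad, forces in N, time in s.
With the tool pointing down it reaches from about 275 to 750 mm from the base axis. Payload 10.2 kg.
Tool frame: the origin (TCP) lies at the very end of the fingers, on their centre line; the grasp point (between the pads) lies 19 mm behind it; z points along the fingers, y is the line along which they close (so a half turn about z gives the same grasp; the last joint's range is limited). The gripper opens to 85 mm and grips with 20 to 120 N. Pads are 22 mm wide; open, the fingers measure 114 mm over their backs; the gripper's body (76 mm by 85 mm) begins 54 mm behind the grasp point. The pads swing forward as they close: fully open they stand 13 mm farther back than shut.
Start: joints at [1.067, 0.313, 1.498, -0, 1.331, -0.223], TCP at [145.503, 504.44, 201.994] pointing down, gripper open.
Joint ranges: [-2.94, 2.94], [-0.97, 2.17], [0.19, 2.56], [-1.23, 4.37], [0.02, 3.11], [-2.88, 2.88]. Speed limits (rad/s): [2.39, 2.39, 3.01, 3.14, 3.14, 3.14].

## Interface

Orientations are given as a unit quaternion [w, x, y, z].
In Python, from rig import ctrl gives the robot as it stands.
- The arm moves only by the tool step_arm, never from a script. Its argument "increments" is a list of rows, each a list of 3 entries, a list of its own where there are three numbers: the shift along the tool's x, y, z in cm, then the turn, a rotation vector about the tool's x, y, z in degrees, then the opening in per cent of the stroke, from 0 (shut) to 100 (fully open). A call has 1 to 8 rows; each row is the pose to reach, as a shift and turn from the pose commanded when the call began, along the tool's axes at that moment; what a row does not reach only later rows make up. A row lasts 1/8 s, in which the tool goes at most 62.5 mm and 10.7 degrees, less where a joint would pass 70% of its speed; a pose out of reach is approached as far as the arm can. A call with a gripper value outside its range is refused whole. The fingers move at their own pace and stop on an object; "squeeze" is the grip in N (left out, the last holds). Time passes only in rows, so rows that repeat a pose let the fingers close. It gives the time, the measured TCP pose, the force, the opening and the grip force at its end, in the units of the state.
- ctrl.sense(): the state, without advancing time (a new reading comes with each control period).
- ctrl.capture(name): name is "scene" or "top" or "wrist"; returns a dict with "img" (384x512x3 uint8, red, green, blue), "fx", "fy", "cx", "cy" (pixels), "k1" (the pictures are not rectified: a ray, as slopes to the right and down, at radius r is drawn at 1 + k1 r^2 times it, then the intrinsics apply), "extrinsics" (4x4, takes a point from camera to world coordinates). Camera axes: x right, y down, z forward; pixel columns grow to the right and rows downward; lengths in mm; the calibration is good to about 2 mm. A picture is of the moment at which its call begins. There is no depth.
- ctrl.finish_job(): hands the job in; it is judged then, once.
The state is a dict: "time_s": time; "joints": joint angles; "dq": joint speeds; "tau": joint torques, N m; "eef_pos": TCP position; "ee_rot": TCP orientation; "force": force on the tool from outside, world axes, zero at the start; "wrist_torque": the same for the moment, N m; "grip_width": opening from 0.0 (shut) to 1.0 (fully open); "grip_force": force on a finger pad.
Only numpy, scipy, OpenCV 4.12 (cv2) and the standard library are available. Lean on these libraries where they do the work, as an engineer would, in place of code of your own. Each camera call takes 0.05 s, during which the arm holds its last target. There are 200 camera calls.

## Working session

There is one attempt and no reset: what is moved stays moved. The work goes in short steps, Python scripts to look and compute and a tool call to move; the robot and the scene stay as the last step left them, time stands still between calls to the robot, and variables do not carry over. Pictures are saved under pics/ and viewed, at most 10 in all, crops included, and the job is handed in when it is done.

Besides the shell and the picture viewer there is one more tool, called after "Call:" in YAML: its name, and indented under it one key for each argument. step_arm: Moves the arm, as the interface text tells. Its arguments: {"type":"object","properties":{"increments":{"type":"array"},"squeeze":{"type":"number"}},"required":["increments"]}

```bash
mkdir -p pics
cat > h.py <<'E'
import numpy as np,cv2
from scipy.spatial.transform import Rotation as R
from rig import ctrl
def snap(cam,name,crop=None,scale=1):
    c=ctrl.capture(cam);im=c['img'][:,:,::-1]
    np.savez('pics/%s.npz'%name,**c)
    if crop: x0,y0,x1,y1=crop; im=im[y0:y1,x0:x1]
    cv2.imwrite('pics/%s.png'%name,cv2.resize(im,None,fx=scale,fy=scale,interpolation=cv2.INTER_CUBIC)); return c
def ray(c,u,v):
    K=np.array([[c['fx'],0,c['cx']],[0,c['fy'],c['cy']],[0,0,1.]])
    p=cv2.undistortPoints(np.array([[[u,v]]],float),K,np.array([float(c['k1']),0,0,0]))[0,0]
    E=np.array(c['extrinsics']);return E[:3,3],E[:3,:3]@np.array([p[0],p[1],1])
def onz(c,u,v,z):
    o,d=ray(c,u,v);return o+d*(z-o[2])/d[2]
def proj(c,P):
    K=np.array([[c['fx'],0,c['cx']],[0,c['fy'],c['cy']],[0,0,1.]]);E=np.linalg.inv(np.array(c['extrinsics']))
    return cv2.projectPoints(np.atleast_2d(P).astype(float),cv2.Rodrigues(E[:3,:3])[0],E[:3,3],K,np.array([float(c['k1']),0,0,0]))[0][:,0]
def pose():
    s=ctrl.sense();q=s['ee_rot'];return np.array(s['eef_pos']),R.from_quat([q[1],q[2],q[3],q[0]])
def to(P,Rt):
    """increments (cm, deg) from present pose to TCP P, rotation Rt"""
    p,r=pose();return np.round(r.inv().apply(np.array(P)-p)/10,2),np.round((r.inv()*Rt).as_rotvec(degrees=True),1)
E
python3 - <<'E'
from h import *
a=snap('scene','s0',None,1.5);b=snap('top','t0',None,1.5)
for c in(a,b):print(np.round(c['extrinsics'],2).tolist(),c['fx'],c['cx'],c['cy'],c['k1'])
s=ctrl.sense();print(s)
E
```

```text
[[-0.64, -0.51, 0.57, 112.15], [-0.77, 0.43, -0.47, 345.94], [-0.0, -0.74, -0.67, 678.01], [0.0, 0.0, 0.0, 1.0]] 399.9600386796065 256.5885229039831 191.55864826738096 -0.05629792065523681
[[-0.02, -0.99, 0.14, 500.36], [-1.0, 0.02, 0.03, -96.75], [-0.03, -0.14, -0.99, 916.32], [0.0, 0.0, 0.0, 1.0]] 416.848109662539 254.96590637029794 190.70116758292448 0.025749487625823974
{'time_s': 0.1, 'joints': array([ 1.06661517e+00,  3.13391412e-01,  1.49834892e+00, -8.29423165e-06,
        1.33098754e+00, -2.23356590e-01]), 'dq': array([ 0.00150813, -0.00058243, -0.00165294, -0.00101479, -0.0002558 ,
       -0.0003888 ]), 'tau': array([ 2.73463564e-03, -4.12898111e+01, -2.60141462e+01, -1.85423455e-04,
        3.02487846e-03,  1.71477433e-05]), 'eef_pos': array([145.36836136, 504.20750892, 201.49825698]), 'ee_rot': array([-1.98190574e-04,  1.39950353e-01,  9.90158359e-01, -5.31899636e-04]), 'force': array([ 0.46613151,  0.34721408, -0.09121531]), 'wrist_torque': array([-0.0125381 ,  0.01475326, -0.00673488]), 'grip_force': 0.0, 'grip_width': 1.0005324829380815}
```

View pics/s0.png

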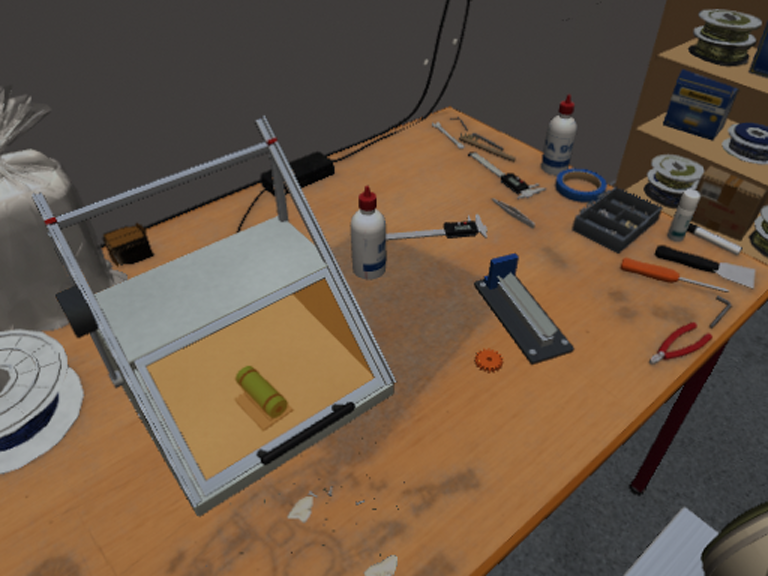

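View pics/t0.png

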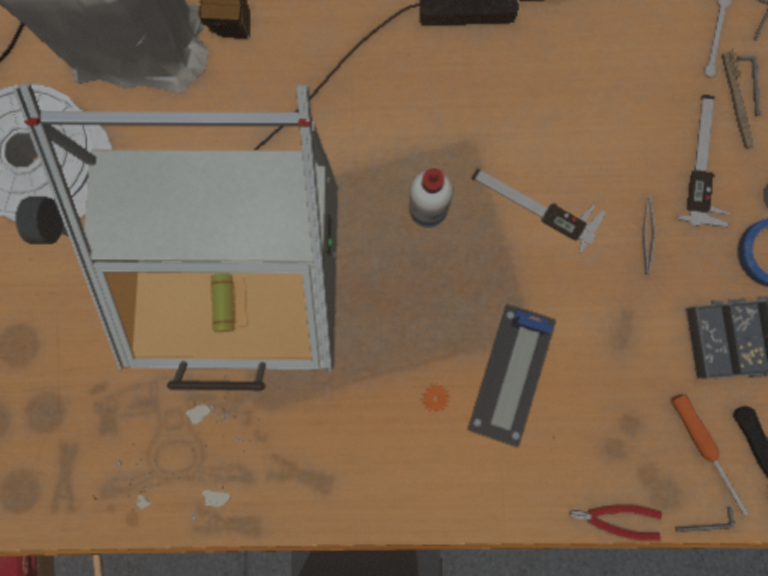

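The top view (1.5x) shows the handle from (170,385) to (264,387), the roller from (222,274) to (223,332), and the gauge block with its stop at about (533,320). In the scene view the handle runs from (263,458) to (352,407).

Run:
```python
from h import *
s=dict(np.load('pics/s0.npz'));t=dict(np.load('pics/t0.npz'))
def tri(us,ut):
    o1,d1=ray(s,us[0]/1.5,us[1]/1.5);o2,d2=ray(t,ut[0]/1.5,ut[1]/1.5)
    A=np.stack([d1,-d2],1);k=np.linalg.lstsq(A,o2-o1,rcond=None)[0];p,q=o1+k[0]*d1,o2+k[1]*d2
    return np.round((p+q)/2,1),round(np.linalg.norm(p-q),1)
print('handle L',tri((264,458),(172,385)),'R',tri((352,407),(264,387)))
print('roller',tri((261,391),(222,302)))
T=lambda u,v,z:np.round(onz(t,u/1.5,v/1.5,z),1)
print('handle top',T(170,385,74),T(264,387,74))
print('roller ends',T(222,273,50),T(223,333,50))
print('base',[T(*p,10)[:2].tolist() for p in((509,306),(554,320),(517,444),(469,429))])
print('red marks',T(33,122,0)[:2], tri((52,220),(32,122)),tri((271,142),(304,122)))
print('sash lower',T(128,363,30),T(330,367,30))
print('gear',T(435,398,5),'bottle',T(431,215,0))
Ic=cv2.imread('pics/t0.png')[280:460,430:590]
cv2.imwrite('pics/blk.png',cv2.resize(Ic,None,fx=3.3,fy=3.3,interpolation=cv2.INTER_CUBIC))
```

```text
handle L (array([489.3, 212.1,  72.6]), np.float64(2.3)) R (array([483.9,  88.8,  68.6]), np.float64(2.0))
roller (array([602.5, 154.9,  38.6]), np.float64(1.6))
handle top [488.6 213.3  74. ] [483.4  86.9  74. ]
roller ends [642.9 152.9  50. ] [558.3 150.1  50. ]
base [[591.3, -254.8], [569.7, -318.1], [396.8, -256.7], [418.3, -190.5]]
red marks [894.4 463.6] (array([769.4, 286.9, 289.6]), np.float64(1.2)) (array([7.641e+02, 2.000e-01, 2.856e+02]), np.float64(0.5))
sash lower [520.1 290.3  30. ] [508.5   3.3  30. ]
gear [ 461.8 -144.3    5. ] bottle [ 731.8 -146.8    0. ]
```

View pics/blk.png

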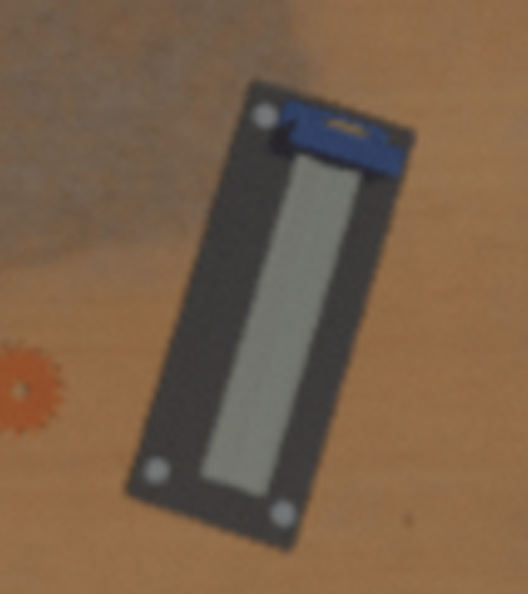

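The crop shows the rail's near end at (201,475)–(267,496) and its far end at the stop, about (327,162).

```bash
cat >> h.py <<'E'
def rot(yaw,tilt,lat=True):
    """tool z tilted from down towards yaw; tool y to the left of yaw (lat) or along yaw"""
    z=np.array([np.cos(yaw)*np.sin(tilt),np.sin(yaw)*np.sin(tilt),-np.cos(tilt)])
    l=np.array([-np.sin(yaw),np.cos(yaw),0])
    y=l if lat else np.cross(l,-z)*-1
    if not lat: y=np.cross(l,z); y=y if y@[np.cos(yaw),np.sin(yaw),0]>0 else -y
    return R.from_matrix(np.stack([np.cross(y,z),y,z],1))
E
python3 - <<'E'
from h import *
t=dict(np.load('pics/t0.npz'))
T=lambda u,v,z:np.round(onz(t,u/1.5,v/1.5,z),1)
a=T(500.9,427.3,39.5);b=T(529.1,329.1,39.5);print(a,b,np.linalg.norm(b-a),np.arctan2(*(b-a)[1::-1]))
print(to([487,150,125],rot(-.035,0,False)))
E
```

```text
[ 422.6 -230.8   39.5] [ 555.5 -275.9   39.5] 140.34393467478384 -0.32715834305056696
(array([-42.64, -24.56,   7.67]), array([-0.1,  0. , 75.9]))
```

Call:
step_arm:
  increments:
    - [[-5.3, -3.1, 0.9], [0, 0, 9.5], 100]
    - [[-10.7, -6.1, 1.9], [0, 0, 19], 80]
    - [[-16, -9.2, 2.9], [0, 0, 28.5], 60]
    - [[-21.3, -12.3, 3.8], [0, 0, 38], 40]
    - [[-26.7, -15.3, 4.8], [0, 0, 47.5], 30]
    - [[-32, -18.4, 5.8], [0, 0, 57], 30]
    - [[-37.3, -21.5, 6.7], [0, 0, 66.5], 30]
    - [[-42.6, -24.6, 7.7], [0, 0, 76], 30]
  squeeze: 40

```text
time_s: 1.1
eef_pos: [487.7, 148.3, 124.6]
ee_rot: [-0.0, 0.722, 0.692, 0.0]
force: [0.4, 0.7, 0.5]
grip_width: 0.296
grip_force: 0.0
```

Call:
step_arm:
  increments:
    - [[0, 0, 0], [0, 0, 0], 30]
    - [[0, 0, 0], [0, 0, 0], 30]

```text
time_s: 1.35
eef_pos: [486.1, 150.3, 124.8]
ee_rot: [-0.0, 0.72, 0.694, -0.0]
force: [0.3, -0.4, 0.2]
grip_width: 0.302
grip_force: 0.0
```

Run:
```python
from h import *
c=snap('wrist','w1',None,1.2)
p,r=pose();print(p,r.as_matrix().round(3).tolist(),to([487,150,57],rot(-.035,0,False)),ctrl.sense()['time_s'])
print('handle exp',proj(c,[[489,212,74],[487,150,74],[484,88,74]])*1.2)
```

```text
[485.97042217 150.78933791 125.01668371] [[0.035, 0.999, -0.0], [0.999, -0.035, 0.0], [0.0, -0.0, -1.0]] (array([-0.08,  0.11,  6.8 ]), array([-0., -0.,  0.])) 1.4
handle exp [[301.76316811 149.06533306]
 [302.11014686 240.64511335]
 [301.06971795 318.73857576]]
```

View pics/w1.png

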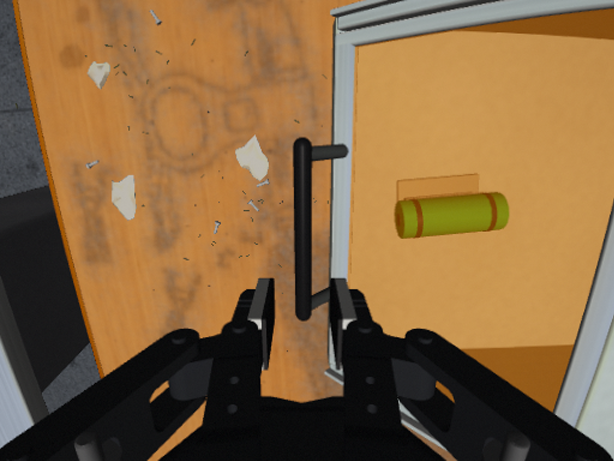

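The handle is at (302,148)–(304,316), as predicted and centred between the pads. The roller is at about (452,215). Next I descend and pinch.

Call:
step_arm:
  increments:
    - [[0, 0.1, 3.5], [0, 0, 0], 30]
    - [[0, 0.1, 6.8], [0, 0, 0], 30]
    - [[0, 0.1, 6.8], [0, 0, 0], 30]
    - [[0, 0.1, 6.8], [0, 0, 0], 10]
    - [[0, 0.1, 6.8], [0, 0, 0], 5]
    - [[0, 0.1, 6.8], [0, 0, 0], 5]
    - [[0, 0.1, 6.8], [0, 0, 0], 5]
  squeeze: 45

```text
time_s: 2.28
eef_pos: [487.8, 150.0, 57.4]
ee_rot: [0.0, 0.72, 0.694, 0.0]
force: [0.2, -0.3, 0.8]
grip_width: 0.048
grip_force: 0.0
```

Run:
```python
from h import *
c=dict(np.load('pics/w1.npz'))
for uv in((452,215),(398,219),(506,211)):print(onz(c,uv[0]/1.2,uv[1]/1.2,41))
```

```text
[605.0030672  155.40229024  41.        ]
[562.22238133 153.61417911  41.        ]
[648.71216973 157.24045936  41.        ]
```

Run:
```python
from h import *
w=snap('wrist','w2')['img'];s=snap('scene','s2')['img']
cv2.imwrite('pics/m2.png',np.hstack([cv2.resize(w,(400,300)),cv2.resize(s[140:340,90:357],(400,300))])[:,:,::-1])
print(ctrl.sense())
```

```text
{'time_s': 2.375, 'joints': array([6.83266495e-02, 4.46790605e-01, 1.71984974e+00, 3.55454549e-05,
       9.74720722e-01, 1.04870703e-01]), 'dq': array([-0.00219135,  0.00227981,  0.00277361, -0.00010414, -0.00124592,
       -0.00096891]), 'tau': array([ 2.43902800e-02, -4.26595330e+01, -2.12151432e+01,  4.25235339e-04,
        1.98390218e-03, -1.15828707e-04]), 'eef_pos': array([487.71666781, 149.95639633,  57.15757724]), 'ee_rot': array([6.32291351e-05, 7.19915219e-01, 6.94062003e-01, 9.81162156e-05]), 'force': array([-1.09832167,  0.40957306, -0.33914526]), 'wrist_torque': array([ 0.00678447, -0.03235782, -0.03941235]), 'grip_force': 0.0, 'grip_width': 0.04626198440501023}
```

View pics/m2.png

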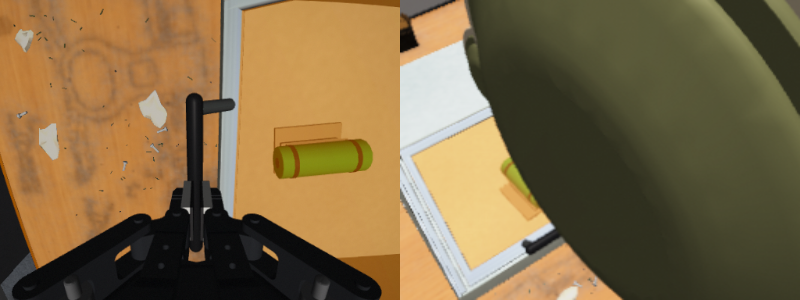

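The picture shows the bar at x≈195 crossing the finger tips, with the fingers closed to 4 mm and no grip. I'll look closer.

Run:
```python
from h import *
c=dict(np.load('pics/w2.npz'))
print(np.round(c['extrinsics'],2).tolist())
cv2.imwrite('pics/m3.png',cv2.resize(c['img'][200:384,170:350,::-1],None,fx=3.2,fy=3.2,interpolation=cv2.INTER_CUBIC))
print(proj(c,[[489,212,74],[487,150,74],[484,88,74],[487.7,150,57]]))
```

```text
[[1.0, -0.04, -0.01, 491.15], [-0.04, -0.95, -0.3, 228.03], [0.0, 0.3, -0.95, 230.07], [0.0, 0.0, 0.0, 1.0]]
[[248.22444594 133.02343567]
 [249.04825542 236.96655133]
 [248.26086979 319.2009951 ]
 [250.27820151 225.32604863]]
```

View pics/m3.png

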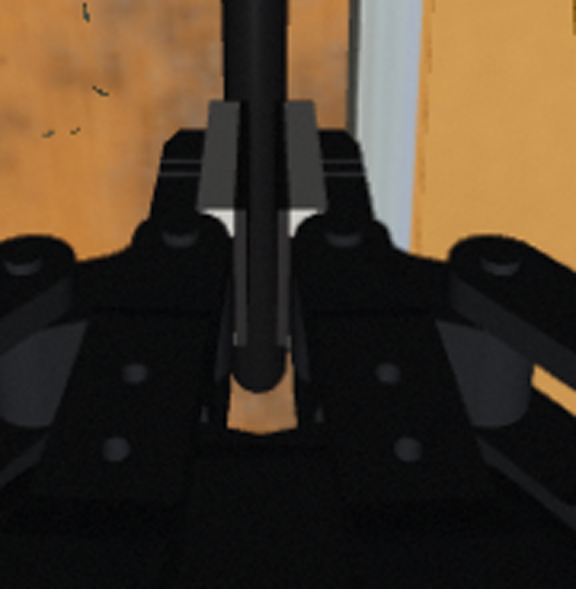

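The bar sits between the pads with a small gap still visible. I'll close fully.

Call:
step_arm:
  increments:
    - [[0, 0, 0], [0, 0, 0], 0]
    - [[0, 0, 0], [0, 0, 0], 0]
    - [[0, 0, 0], [0, 0, 0], 0]
  squeeze: 45

```text
time_s: 2.75
eef_pos: [487.6, 150.0, 57.0]
ee_rot: [-0.0, 0.72, 0.694, -0.0]
force: [0.1, -0.2, -0.1]
grip_width: 0.003
grip_force: 0.0
```

Run:
```python
from h import *
c=snap('wrist','w4')
cv2.imwrite('pics/m4.png',cv2.resize(c['img'][190:350,180:330,::-1],None,fx=3.7,fy=3.7,interpolation=cv2.INTER_CUBIC))
print(ctrl.sense()['grip_width'],ctrl.sense()['grip_force'],c['fx'])
```

```text
0.00014134163185638407 0.0 285.00288969249254
```

View pics/m4.png

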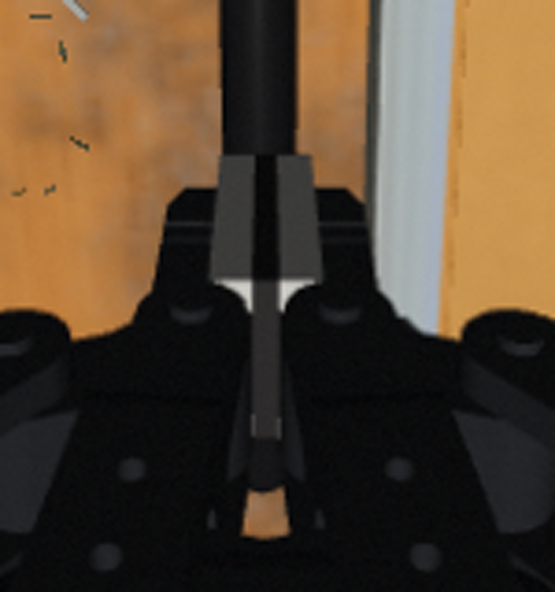

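The closed fingers cover the bar, so they look to be above it despite the reported TCP height. I'll probe gently downwards with them shut to find the contact height.

Call:
step_arm:
  increments:
    - [[0, 0, 0.2], [0, 0, 0], 0]
    - [[0, 0, 0.4], [0, 0, 0], 0]
    - [[0, 0, 0.4], [0, 0, 0], 0]

```text
time_s: 3.18
eef_pos: [487.5, 150.0, 52.8]
ee_rot: [-0.0, 0.72, 0.694, -0.0]
force: [-0.0, 0.3, -0.8]
grip_width: -0.001
grip_force: 0.0
```

Call:
step_arm:
  increments:
    - [[0, 0, 0.2], [0, 0, 0], 0]
    - [[0, 0, 0.4], [0, 0, 0], 0]
    - [[0, 0, 0.4], [0, 0, 0], 0]

```text
time_s: 3.55
eef_pos: [487.9, 150.0, 50.3]
ee_rot: [0.0, 0.72, 0.694, 0.0]
force: [-4.7, -1.6, 15.2]
grip_width: -0.001
grip_force: 7.4
```

Run:
```python
from h import *
a=ctrl.capture('wrist');b=ctrl.capture('top')
p,_=pose();print(p)
cv2.imwrite('pics/m5.png',np.hstack([cv2.resize(a['img'][170:350,160:350],(400,380),interpolation=2),cv2.resize(b['img'][160:310,80:240],(400,375),interpolation=2)[:375] if 0 else cv2.resize(b['img'][150:300,70:228],(400,380),interpolation=2)])[:,:,::-1])
np.savez('pics/t5.npz',**b)
```

```text
[487.86003884 150.00326931  50.30503002]
```

View pics/m5.png

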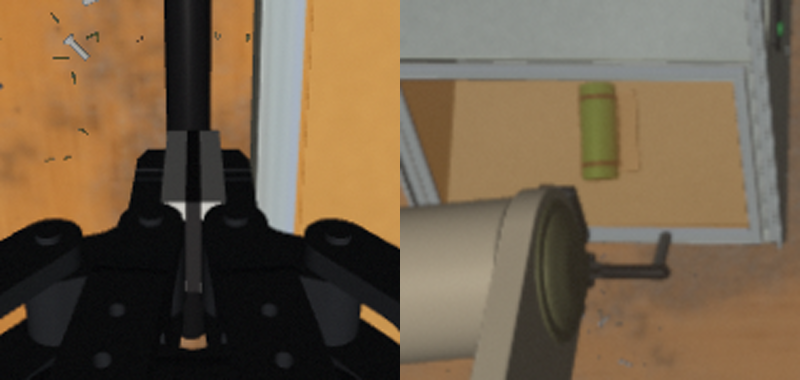

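Contact came with the tips on the bar's top (z 80) at a TCP reading of about 51. The real finger ends are therefore about 29 mm behind the reported TCP, and I'll apply that offset from here. Now I back off, open, go lower and pinch.

Call:
step_arm:
  increments:
    - [[0, 0, -1.5], [0, 0, 0], 0]
    - [[0, 0, -3], [0, 0, 0], 30]
    - [[0, 0, -3], [0, 0, 0], 30]
    - [[0, 0, -3], [0, 0, 0], 30]
    - [[0, 0, -1], [0, 0, 0], 30]
    - [[0, 0, 0.5], [0, 0, 0], 30]
    - [[0, 0, 1.2], [0, 0, 0], 30]
    - [[0, 0, 1.2], [0, 0, 0], 30]

```text
time_s: 4.65
eef_pos: [487.5, 150.0, 36.6]
ee_rot: [-0.0, 0.72, 0.694, -0.0]
force: [-0.3, -0.2, 0.9]
grip_width: 0.298
grip_force: 0.0
```

Call:
step_arm:
  increments:
    - [[0, 0, 0.8], [0, 0, 0], 30]
    - [[0, 0, 0.8], [0, 0, 0], 10]
    - [[0, 0, 0.8], [0, 0, 0], 0]
    - [[0, 0, 0.8], [0, 0, 0], 0]
    - [[0, 0, 0.8], [0, 0, 0], 0]
  squeeze: 45

```text
time_s: 5.28
eef_pos: [486.7, 150.0, 28.6]
ee_rot: [-0.001, 0.72, 0.694, -0.001]
force: [-5.8, -0.7, -2.2]
grip_width: 0.12
grip_force: 44.0
```

Call:
step_arm:
  increments:
    - [[0, 0.5, -0.5], [0, 0, 0], 0]
    - [[0, 1.2, -1.2], [0, 0, 0], 0]
    - [[0, 2, -2], [0, 0, 0], 0]
    - [[0, 3, -3], [0, 0, 0], 0]
    - [[0, 4, -4], [0, 0, 0], 0]
    - [[0, 5, -5], [0, 0, 0], 0]
    - [[0, 6, -6], [0, 0, 0], 0]

```text
time_s: 6.15
eef_pos: [547.2, 148.2, 89.1]
ee_rot: [-0.001, 0.72, 0.694, -0.0]
force: [-4.7, 2.3, -2.2]
grip_width: 0.124
grip_force: 44.2
```

Call:
step_arm:
  increments:
    - [[0, 1, -1], [0, 0, 0], 0]
    - [[0, 2, -2], [0, 0, 0], 0]
    - [[0, 3, -3], [0, 0, 0], 0]
    - [[0, 4, -4], [0, 0, 0], 0]
    - [[0, 5, -5], [0, 0, 0], 0]
    - [[0, 5.7, -5.7], [0, 0, 0], 0]
    - [[0, 6, -6], [0, 0, 0], 0]
    - [[0, 6, -6], [0, 0, 0], 0]

```text
time_s: 7.15
eef_pos: [607.9, 146.4, 149.7]
ee_rot: [-0.0, 0.72, 0.694, 0.001]
force: [-2.9, 3.4, 2.3]
grip_width: 0.118
grip_force: 44.7
```

Call:
step_arm:
  increments:
    - [[0, 0, 0], [0, 0, 0], 0]

```text
time_s: 7.28
eef_pos: [607.9, 146.5, 149.7]
ee_rot: [0.0, 0.72, 0.694, 0.001]
force: [-2.3, 5.2, 2.8]
grip_width: 0.118
grip_force: 44.7
```

Travel is about 0.171. I release and withdraw upwards.

Call:
step_arm:
  increments:
    - [[0, 0, 0], [0, 0, 0], 18]
    - [[0, 0, 0], [0, 0, 0], 26]
    - [[0, 0, 0], [0, 0, 0], 30]
    - [[0, 0, 0], [0, 0, 0], 30]
    - [[0, 0, -1.5], [0, 0, 0], 30]
    - [[0, 0, -4], [0, 0, 0], 30]
    - [[0, -1, -8], [0, 0, 0], 30]

```text
time_s: 8.15
eef_pos: [597.3, 145.8, 229.9]
ee_rot: [-0.0, 0.72, 0.694, -0.001]
force: [-0.5, -1.1, 0.3]
grip_width: 0.297
grip_force: 0.0
```

Run:
```python
from h import *
c=snap('wrist','w6',None,1.2)
p,r=pose();print(p,ctrl.sense()['force'],ctrl.sense()['time_s'])
print(proj(c,[[607,146,195]])*1.2)
y=.035
D=rot(y,.61).apply([0,0,1]); G=np.array([603,155,41])
for back in (250,120,0):
    P=G+D*(29+14-back)
    print(back,P.round(),to(P,rot(y,.61)))
```

```text
[598.23472626 146.23182009 236.88253804] [ 0.1549526  -0.51386393  5.22184673] 8.2
[[315.63876744 247.54985336]]
250 [484. 151. 211.] (array([  0.05, -11.41,   2.52]), array([-28.2, -26.3, -91. ]))
120 [559. 153. 104.] (array([ 0.57, -4.07, 13.24]), array([-28.2, -26.3, -91. ]))
0 [628. 156.   6.] (array([ 1.05,  2.7 , 23.14]), array([-28.2, -26.3, -91. ]))
```

View pics/w6.png

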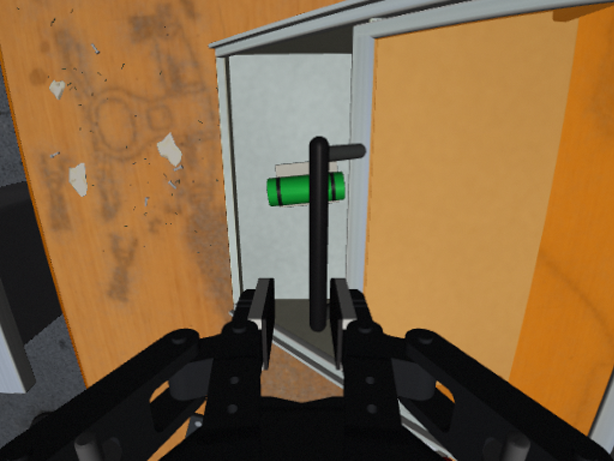

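The sash is holding up, with the bar at (319,145)–(319,325), and the roller is visible under it at (268,192)–(344,186). I swing back and tilt towards the hood.

Call:
step_arm:
  increments:
    - [[0, -4, 0], [-2.5, -2.4, -8.3], 60]
    - [[0, -8, 0.5], [-5.1, -4.8, -16.5], 60]
    - [[0, -11.4, 1], [-7.7, -7.2, -24.8], 60]
    - [[0, -11.4, 1.5], [-10.3, -9.6, -33.1], 60]
    - [[0, -11.4, 2], [-12.8, -12, -41.4], 60]
    - [[0, -11.4, 2.5], [-15.4, -14.3, -49.6], 60]
    - [[0, -11.4, 2.5], [-17.9, -16.7, -57.9], 60]
    - [[0, -11.4, 2.5], [-20.5, -19.1, -66.2], 60]

```text
time_s: 9.2
eef_pos: [484.0, 150.3, 205.2]
ee_rot: [0.23, 0.205, 0.951, 0.004]
force: [0.2, 0.0, -0.2]
grip_width: 0.595
grip_force: 0.0
```

Run:
```python
from h import *
s=ctrl.sense();print(s['eef_pos'],s['joints'].round(2))
y=.035
D=rot(y,.61).apply([0,0,1]); P=np.array([603,155,41])+D*(43-250)
print(P,to(P,rot(y,.61)))
```

```text
[483.9564056  150.30435576 205.17411372] [ 0.16  0.06  1.88 -0.22  0.77 -0.86]
[484.48906078 150.85042258 210.66713969] (array([-0.26,  0.13, -0.47]), array([ -7.7,  -7.5, -24.5]))
```

Call:
step_arm:
  increments:
    - [[-0.1, 0.1, -0.2], [-2.6, -2.5, -8.2], 60]
    - [[-0.3, 0.1, -0.5], [-5.2, -5, -16.4], 60]
    - [[-0.3, 0.1, -0.5], [-7.7, -7.5, -24.5], 60]
    - [[-0.3, 0.1, -0.5], [-7.7, -7.5, -24.5], 60]
    - [[-0.3, 0.1, -0.5], [-7.7, -7.5, -24.5], 60]

```text
time_s: 9.82
eef_pos: [484.7, 150.3, 210.7]
ee_rot: [0.299, -0.013, 0.954, 0.005]
force: [-0.3, 0.7, 1.0]
grip_width: 0.601
grip_force: 0.0
```

```bash
cat >> h.py <<'E'
def green(c):
    hsv=cv2.cvtColor(c['img'],cv2.COLOR_RGB2HSV);m=cv2.inRange(hsv,(45,90,40),(80,255,255))
    m=cv2.morphologyEx(m,cv2.MORPH_CLOSE,np.ones((9,9)))
    n,l,st,ce=cv2.connectedComponentsWithStats(m);i=1+np.argmax(st[1:,4]);return l==i,st[i]
def cyl(p,hl=40,r=15):
    x,y,z,yaw,pit=p;a=np.array([np.cos(yaw)*np.cos(pit),np.sin(yaw)*np.cos(pit),np.sin(pit)]);l=np.array([-np.sin(yaw),np.cos(yaw),0]);n=np.cross(a,l)
    t=np.linspace(0,2*np.pi,24);k=r*(np.outer(np.cos(t),l)+np.outer(np.sin(t),n))
    return np.vstack([[x,y,z]+a*hl+k,[x,y,z]-a*hl+k])
def fitcyl(cs,p0,free=(1,1,0,1,0)):
    """fit roller pose to its green outline in the pictures cs (silhouette IoU)"""
    from scipy.optimize import minimize
    ms=[green(c)[0] for c in cs];f=np.array(free,bool);sc=np.array([1,1,1,.02,.02])*5
    def cost(q):
        p=np.array(p0,float);p[f]+=q*sc[f];e=0
        for c,m in zip(cs,ms):
            im=np.zeros(m.shape,np.uint8);h=cv2.convexHull((proj(c,cyl(p))*16).astype(np.float32)).astype(np.int32)
            cv2.fillConvexPoly(im,h,1,cv2.LINE_8,4);e+=1-(im.astype(bool)&m).sum()/(im.astype(bool)|m).sum()
        return e
    r=minimize(cost,np.zeros(f.sum()),method='Nelder-Mead',options=dict(initial_simplex=np.vstack([np.zeros(f.sum()),np.eye(f.sum())]),xatol=.01,fatol=1e-4))
    p=np.array(p0,float);p[f]+=r.x*sc[f];return p,r.fun/len(cs)
E
python3 - <<'E'
from h import *
s=ctrl.sense();print(s['eef_pos'],s['joints'].round(2))
for k in('wrist','top'):
    c=snap(k,'g1'+k);print(k,green(c)[1],fitcyl([c],[603,155,41,.035,0]))
c=np.load('pics/w6.npz');c=dict(c)
print(green(c)[1])
p,_=pose();print(to(np.array([484.5,150.9,210.7]),rot(.035,.61)))
E
```

```text
[484.70798972 150.31175842 210.66440294] [ 0.09 -0.03  2.02 -0.06  0.55 -1.47]
wrist [ 240  132   23   56 1128] (array([6.03353330e+02, 1.56322167e+02, 4.10000000e+01, 5.79095263e-02,
       0.00000000e+00]), np.float64(0.1004784688995215))
top [142 183  13  38 443] (array([6.03286860e+02, 1.56701148e+02, 4.10000000e+01, 7.98257459e-03,
       0.00000000e+00]), np.float64(0.2491525423728813))
[222 146  36  26 805]
(array([-0.01,  0.04, -0.04]), array([-0.1, -0.2, -0.3]))
```

Run:
```python
from h import *
y=.05
D=rot(y,.61).apply([0,0,1]);G=np.array([603.4,156.4,41])
for b in(100,40,0):print((G+D*(40-b)).round(1),to(G+D*(40-b),rot(y,.61)))
```

```text
[569.1 154.7  90.2] (array([-0.09,  0.15, 14.69]), array([-0.6, -0.2, -1. ]))
[603.4 156.4  41. ] (array([-0.11,  0.21, 20.69]), array([-0.6, -0.2, -1. ]))
[626.3 157.5   8.2] (array([-0.12,  0.25, 24.69]), array([-0.6, -0.2, -1. ]))
```

Call:
step_arm:
  increments:
    - [[0, 0.1, 3], [0, 0, 0], 60]
    - [[0, 0.1, 7], [-0.5, 0, -1], 60]
    - [[-0.1, 0.1, 11], [-0.5, -0.2, -1], 60]
    - [[-0.1, 0.2, 14.7], [-0.5, -0.2, -1], 60]
    - [[-0.1, 0.2, 18], [-0.5, -0.2, -1], 60]
    - [[-0.1, 0.2, 19], [-0.5, -0.2, -1], 60]
    - [[-0.1, 0.2, 19], [-0.5, -0.2, -1], 60]

```text
time_s: 10.8
eef_pos: [593.3, 156.0, 54.4]
ee_rot: [0.3, -0.024, 0.954, 0.007]
force: [0.1, 0.3, 0.4]
grip_width: 0.598
grip_force: 0.0
```

Run:
```python
from h import *
y=.05
D=rot(y,.61).apply([0,0,1]);G=np.array([603.4,156.4,41])
print(to(G+D*40,rot(y,.61)))
c=snap('wrist','w8',(110,80,430,384),1.9);print(green(c)[1],proj(c,[[603.4,156.4,41]]),(proj(c,[[603.4,156.4,41]])-[110,80])*1.9)
```

```text
(array([-0.06, -0.01,  5.68]), array([-0.1,  0. ,  0. ]))
[ 224  161   49   97 3610] [[249.91568261 214.09333476]] [[265.83979696 254.77733604]]
```

View pics/w8.png

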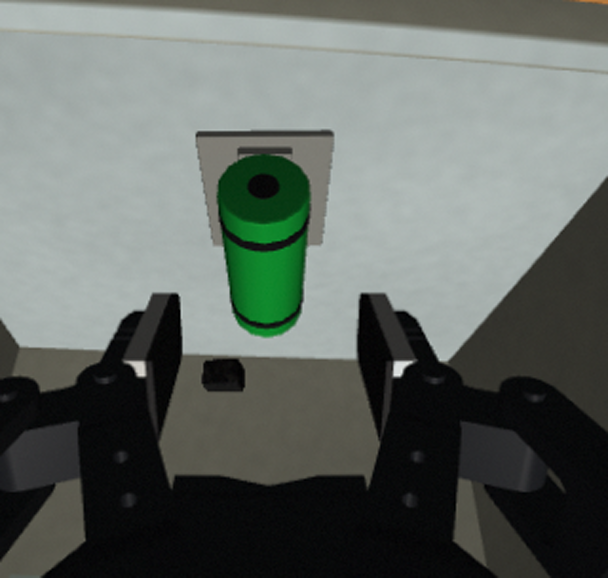

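The roller, at about (266,245) in the crop, is centred between the pads at 180 and 360. I advance and grip.

Call:
step_arm:
  increments:
    - [[-0.1, 0, 2], [0, 0, 0], 60]
    - [[-0.1, 0, 4], [0, 0, 0], 60]
    - [[-0.1, 0, 5.7], [0, 0, 0], 60]
    - [[-0.1, 0, 5.7], [0, 0, 0], 60]
    - [[-0.1, 0, 5.7], [0, 0, 0], 45]
    - [[-0.1, 0, 5.7], [0, 0, 0], 30]
    - [[-0.1, 0, 5.7], [0, 0, 0], 20]
    - [[-0.1, 0, 5.7], [0, 0, 0], 20]
  squeeze: 35

```text
time_s: 11.85
eef_pos: [627.0, 156.3, 9.8]
ee_rot: [0.301, -0.024, 0.953, 0.006]
force: [-5.6, -10.8, 6.9]
grip_width: 0.34
grip_force: 34.2
```

Call:
step_arm:
  increments:
    - [[-0.6, 0, -0.8], [0, 0, 0], 20]
    - [[-1.3, 0, -1.8], [0, 0, 0], 20]
    - [[-1, 0, -2.2], [0, 0, 0], 20]
    - [[0.6, 0, -3.4], [0, 0, 0], 20]
    - [[3.1, 0, -5.1], [0, 0, 0], 20]
    - [[6.3, 0, -7.4], [0, 0, 0], 20]
    - [[9.6, 0, -9.7], [0, 0, 0], 20]
    - [[12.9, 0, -12], [0, 0, 0], 20]

```text
time_s: 12.85
eef_pos: [480.3, 149.5, 38.7]
ee_rot: [0.297, -0.024, 0.955, 0.007]
force: [0.4, 0.1, 0.2]
grip_width: 0.337
grip_force: 34.9
```

Run:
```python
from h import *
c=snap('wrist','w9');s=ctrl.sense();p,r=pose();print(p,s['force'],s['grip_width'],s['grip_force'],green(c)[1])
z=r.apply([0,0,1]);a=r.apply([1,0,0]);yaw=np.arctan2(z[1],z[0]);print('tool yaw',yaw,'tilt',np.arccos(-z[2]))
print(fitcyl([c],[*(p-40*z),yaw,0],(1,1,1,1,1)),p-40*z)
```

```text
[477.79105182 149.52855819  38.33092543] [-1.3712717   0.52279419 -2.17505828] 0.3395683596388235 34.873722195625305 [ 215  182   72  121 6136]
tool yaw 0.047043754719621536 tilt 0.6011552428988581
(array([ 4.58879605e+02,  1.49392751e+02,  6.98400461e+01,  5.77901318e-02,
       -2.26000165e-02]), np.float64(0.07479182437547316)) [455.19225938 148.46464116  71.31823604]
```

```bash
cat >> h.py <<'E'
def rect(p,x0,x1,w,z):
    x,y,a=p;d=np.array([np.cos(a),np.sin(a)]);l=np.array([-d[1],d[0]])
    return np.array([[*(np.array([x,y])+d*u+l*v),z] for u,v in((x0,-w),(x1,-w),(x1,w),(x0,w))])
def fitblk(cs,p0):
    """block pose (origin, yaw): bright grey rail minus dark base surround"""
    from scipy.optimize import minimize
    ms=[]
    for c in cs:
        hsv=cv2.cvtColor(c['img'],cv2.COLOR_RGB2HSV);roi=np.zeros(hsv.shape[:2],np.uint8)
        cv2.fillConvexPoly(roi,cv2.convexHull(proj(c,rect(p0,-100,57,30,30)).astype(np.float32)).astype(np.int32),1)
        ms.append((((hsv[...,1]<60)&(hsv[...,2]>85)).astype(np.uint8)*roi).astype(bool))
    def cost(q):
        p=np.array(p0)+q*[4,4,.02];e=0
        for c,m in zip(cs,ms):
            im=np.zeros(m.shape,np.uint8);q2=np.vstack([rect(p,-85,55,14,39.5),rect(p,-85,-84,14,10)[:1]])[:4]
            cv2.fillConvexPoly(im,cv2.convexHull((proj(c,q2)*16).astype(np.float32)).astype(np.int32),1,cv2.LINE_8,4);im=im.astype(bool)
            e+=1-(im&m).sum()/max(1,(im|m).sum())
        return e
    r=minimize(cost,np.zeros(3),method='Nelder-Mead',options=dict(initial_simplex=np.vstack([np.zeros(3),np.eye(3)]),xatol=.01,fatol=1e-4))
    return np.array(p0)+r.x*[4,4,.02],r.fun/len(cs)
E
python3 - <<'E'
from h import *
p0=[503.1,-258.4,-.335]
s=dict(np.load('pics/s0.npz'));t=dict(np.load('pics/t0.npz'))
for cs in([t],[s],[t,s]):print(fitblk(cs,p0))
yw=-.335;d=np.array([np.cos(yw),np.sin(yw),0])
C=np.array([489,-253.4,49]);P=C+21.5*d-[0,0,31.4]+[0,0,90]
inc,rv=to(P,rot(yw,.601));print(P,inc,rv)
p,r=pose();print('up9',r.inv().apply([0,0,9]).round(1))
E
```

```text
(array([ 5.02541436e+02, -2.57396825e+02, -3.35473827e-01]), np.float64(0.09596928982725528))
(array([ 4.99266306e+02, -2.50944748e+02, -3.33162804e-01]), np.float64(0.09046052631578949))
(array([ 5.02848401e+02, -2.54864370e+02, -3.39179808e-01]), np.float64(0.19295010722107525))
[ 509.30482166 -260.46853715  107.6       ] [ -4.75 -41.12  -5.02] [12.4  0.  18.3]
up9 [-5.1 -0.  -7.4]
```

Call:
step_arm:
  increments:
    - [[-2.5, -1, -3.7], [0, 0, 0], 20]
    - [[-5, -5, -7], [1.5, 0, 2.3], 20]
    - [[-5, -10.5, -7], [3.5, 0, 5], 20]
    - [[-4.9, -16.5, -6.5], [5.5, 0, 8], 20]
    - [[-4.9, -22.5, -6.3], [7.5, 0, 11], 20]
    - [[-4.9, -28.5, -6], [9.5, 0, 14], 20]
    - [[-4.8, -34.5, -5.5], [11.5, 0, 17], 20]
    - [[-4.8, -38.5, -5], [12.4, 0, 18.3], 20]

```text
time_s: 13.9
eef_pos: [509.1, -202.0, 110.2]
ee_rot: [0.294, 0.16, 0.941, -0.049]
force: [0.9, 0.4, -0.3]
grip_width: 0.335
grip_force: 35.0
```

Call:
step_arm:
  increments:
    - [[0, -1.3, 0], [0, 0, 0], 20]
    - [[0, -2.6, 0], [0, 0, 0], 20]
    - [[0, -2.6, 0], [0, 0, 0], 20]
    - [[0, -2.6, 0], [0, 0, 0], 20]

```text
time_s: 14.4
eef_pos: [500.4, -224.1, 109.6]
ee_rot: [0.294, 0.16, 0.941, -0.049]
force: [0.1, 0.5, -1.7]
grip_width: 0.337
grip_force: 34.9
```

Run:
```python
from h import *
p0=[502.5,-257.4,-.336]
c=snap('wrist','w10');s=ctrl.sense();p,r=pose();print(p,s['force'],s['grip_force'],s['time_s'])
z=r.apply([0,0,1]);yaw=np.arctan2(z[1],z[0]);d=np.array([np.cos(yaw),np.sin(yaw),0]);print('tool yaw',yaw,'tilt',np.arccos(-z[2]))
print(green(c)[1]);print('roller',fitcyl([c],[*(p-21.5*d+[0,0,31.4]),yaw,0],(1,1,1,1,1)),p-21.5*d+[0,0,31.4])
print(proj(c,rect(p0,-85,55,14,39.5)).round())
print(proj(c,rect(p0,55,56,23,68)).round())
# row scans of the picture for rail edges and stop edges
hsv=cv2.cvtColor(c['img'],cv2.COLOR_RGB2HSV)
b=cv2.inRange(hsv,(105,100,40),(125,255,255));n,l,st,ce=cv2.connectedComponentsWithStats(b);print('blue',st[1:][st[1:,4]>60])
g=((hsv[...,1]<60)&(hsv[...,2]>85)).astype(np.uint8);n,l,st,ce=cv2.connectedComponentsWithStats(g);print('grey',st[1:][st[1:,4]>150])
```

```text
[ 500.449075   -223.95004462  109.65417684] [-0.33226235  0.15437736 -1.38146294] 34.91449534893036 14.45
tool yaw -0.33320328496450874 tilt 0.6042884608081028
[ 215  182   71  121 6137]
roller (array([ 4.81402174e+02, -2.16344161e+02,  1.39742452e+02, -3.24491817e-01,
       -1.09732964e-02]), np.float64(0.0737018425460636)) [ 480.13158597 -216.91800084  141.05417684]
[[177.  65.]
 [205. 199.]
 [233. 199.]
 [222.  64.]]
[[193. 223.]
 [193. 224.]
 [242. 224.]
 [242. 223.]]
blue [[196 179  27  51 691]
 [343 235  41  20 392]
 [ 23 245  66  32 815]
 [355 261  11  14  70]
 [ 65 280  33  15 248]]
grey [[ 241   31   16   16  204]
 [ 157   32   16   16  202]
 [ 181   46   53  154 5276]
 [ 344  222  168  159 5977]
 [ 132  234   38   31  180]
 [   0  252   96  121 6199]
 [ 103  260   37   10  213]
 [ 214  312   76   23 1213]
 [ 121  330   49   54  570]
 [ 333  330   49   54  626]]
```

Run:
```python
from h import *
c=dict(np.load('pics/w10.npz'))
hsv=cv2.cvtColor(c['img'],cv2.COLOR_RGB2HSV);g=((hsv[...,1]<60)&(hsv[...,2]>85)).astype(np.uint8)
p0=np.array([502.5,-257.4,-.336]);L=[];Rr=[]
o=p0[:2];a=p0[2]
def blk(u,v,z,a=a):
    w=onz(c,u,v,z)[:2]-o;return w@[np.cos(a),np.sin(a)],w@[-np.sin(a),np.cos(a)]
for v in range(50,178,10):
    xs=[x for x in range(150,245) if g[v,x]]
    print(v,min(xs),max(xs),np.round(blk(min(xs)-.5,v,39.5),1),np.round(blk(max(xs)+.5,v,39.5),1))
for u in(185,190,200,210):
    ys=[y for y in range(30,210) if g[y,u]];print(u,min(ys),max(ys))
print('rows V',[(v,hsv[v,200,2]) for v in range(40,76,3)])
# screws on base
for u,v in((249,39),(165,40)):print('screw',np.round(blk(u,v,11),1))
```

```text
50 193 220 [-94.1  -3. ] [-93.9  13.7]
60 191 221 [-87.9  -5.2] [-87.7  13.8]
70 182 225 [-81.4 -11.9] [-81.1  15.8]
80 184 226 [-74.4 -11.9] [-74.2  16. ]
90 186 227 [-67.1 -11.9] [-66.8  16.2]
100 188 227 [-59.3 -11.8] [-59.1  15.7]
110 190 228 [-51.  -11.8] [-50.8  15.8]
120 192 229 [-42.2 -11.8] [-42.  16.]
130 177 230 [-32.9 -24.8] [-32.6  16.2]
140 196 230 [-22.8 -11.8] [-22.6  15.7]
150 198 231 [-11.9 -11.8] [-11.8  15.9]
160 200 232 [ -0.3 -11.9] [-0.2 16.1]
170 202 233 [ 12.3 -11.9] [12.4 16.3]
185 64 163
190 62 113
200 46 188
210 46 199
rows V [(40, np.uint8(68)), (43, np.uint8(68)), (46, np.uint8(101)), (49, np.uint8(96)), (52, np.uint8(100)), (55, np.uint8(165)), (58, np.uint8(102)), (61, np.uint8(171)), (64, np.uint8(172)), (67, np.uint8(172)), (70, np.uint8(170)), (73, np.uint8(170))]
screw [-87.9  30.5]
screw [-87.9 -26.6]
```

Call:
step_arm:
  increments:
    - [[-0.7, -1.5, 0.5], [0.2, 0, 0.3], 20]
    - [[-1.5, -3, 1], [0.4, 0, 0.6], 20]
    - [[-1.5, -3, 1], [0.4, 0, 0.6], 20]
    - [[-1.5, -3, 1], [0.4, 0, 0.6], 20]
    - [[-1.5, -3, 1], [0.4, 0, 0.6], 20]

```text
time_s: 15.08
eef_pos: [507.3, -258.6, 109.8]
ee_rot: [0.293, 0.166, 0.94, -0.051]
force: [-0.2, -0.5, -1.0]
grip_width: 0.338
grip_force: 34.9
```

```bash
cat > chk.py <<'E'
from h import *
O=np.array([502.9,-255.2]);a=-.336  # block frame as the wrist camera sees it
c=snap('wrist','wk');s=ctrl.sense();p,r=pose()
z=r.apply([0,0,1]);yaw=np.arctan2(z[1],z[0]);d=np.array([np.cos(yaw),np.sin(yaw),0])
w=p[:2]-O;print('t',s['time_s'],'tcp blk',round(w@[np.cos(a),np.sin(a)],1),round(w@[-np.sin(a),np.cos(a)],1),round(p[2],1),'yaw',yaw.round(3),'F',s['force'].round(1),'g',s['grip_width'].round(3),round(s['grip_force'],1))
q,e=fitcyl([c],[*(p-21.5*d+[0,0,31.4]),yaw,0],(1,1,1,1,1));w=q[:2]-O
print('roller blk',round(w@[np.cos(a),np.sin(a)],1),round(w@[-np.sin(a),np.cos(a)],1),q[2:].round(3),e.round(3))
hsv=cv2.cvtColor(c['img'],cv2.COLOR_RGB2HSV);g=((hsv[...,1]<60)&(hsv[...,2]>85))
for v in(80,100,120,140,160):
    u0=int(proj(c,[[*(O+np.array([np.cos(a),np.sin(a)])*-40),39.5]])[0,0]);xs=np.where(g[v,u0-45:u0+45])[0]+u0-45
    if len(xs):
        f=lambda u:(onz(c,u,v,39.5)[:2]-O)@np.array([[np.cos(a),-np.sin(a)],[np.sin(a),np.cos(a)]])
        print(v,f(xs.min()-.5).round(1),f(xs.max()+.5).round(1))
E
python3 chk.py
```

```text
Traceback (most recent call last):
  File "chk.py", line 5, in <module>
    w=p[:2]-O;print('t',s['time_s'],'tcp blk',round(w@[np.cos(a),np.sin(a)],1),round(w@[-np.sin(a),np.cos(a)],1),round(p[2],1),'yaw',yaw.round(3),'F',s['force'].round(1),'g',s['grip_width'].round(3),round(s['grip_force'],1))
                                                                                                                                                                              ^^^^^^^^^^^^^^^^^^^^^
AttributeError: 'float' object has no attribute 'round'
```

```bash
sed -i "s/s\['grip_width'\].round(3)/round(s['grip_width'],3)/" chk.py; sed -i "s/e.round(3)/round(float(e),3)/" chk.py; python3 chk.py
```

```text
t 15.175 tcp blk 5.3 -1.8 109.9 yaw -0.346 F [ 0.7 -0.4  0.1] g 0.337 34.9
roller blk -15.0 -0.5 [ 1.39878e+02 -3.38000e-01 -7.00000e-03] 0.075
80 [-56.  -14.5] [-55.6  13.3]
100 [-40.9 -14.2] [-40.5  13.3]
120 [-23.8 -13.9] [-23.4  13.9]
140 [ -4.4 -14.4] [-3.9 13.9]
160 [ 18.1 -14. ] [18.5 13.9]
```

Roller and rail are aligned. I descend.

Call:
step_arm:
  increments:
    - [[1.1, 0, 1.6], [0, 0, 0], 20]
    - [[2.3, 0, 3.3], [0, 0, 0], 20]
    - [[3.4, 0, 4.9], [0, 0, 0], 20]
    - [[4.3, 0, 6.3], [0, 0, 0], 20]
    - [[4.8, 0, 7], [0, 0, 0], 20]
    - [[4.8, 0, 7], [0, 0, 0], 20]

```text
time_s: 15.92
eef_pos: [515.3, -257.9, 36.4]
ee_rot: [0.282, 0.169, 0.943, -0.051]
force: [-0.1, -0.9, -0.3]
grip_width: 0.334
grip_force: 34.9
```

```bash
python3 chk.py
```

```text
t 15.975 tcp blk 12.6 1.4 36.7 yaw -0.358 F [ 0.9  0.2 -0.5] g 0.337 34.9
roller blk -8.3 3.1 [ 6.781e+01 -3.450e-01 -3.600e-02] 0.069
80 [-90.7  -8.1] [-90.3   9.1]
100 [-82.2 -13.8] [-81.7  13.6]
120 [-72.5 -13.9] [-72.   13.6]
140 [-61.5 -14. ] [-61.   13.6]
160 [-48.9 -14.1] [-48.4  13.6]
```

Run:
```python
from h import *
s=ctrl.sense();print(s['joints'].round(3),s['dq'].round(3));p,r=pose();z=r.apply([0,0,1]);print(np.arccos(-z[2]),p)
```

```text
[-0.784  0.416  2.022  0.962  0.281 -2.88 ] [-0.004 -0.009  0.001  0.003  0.    -0.001]
0.5821936114854211 [ 515.2653558  -258.03126447   36.71999275]
```

Call:
step_arm:
  increments:
    - [[0, 0, 0], [0, 0, 0], 20]
    - [[0, 0, 0], [0, 0, 0], 20]

```text
time_s: 16.23
eef_pos: [515.1, -258.2, 36.8]
ee_rot: [0.282, 0.169, 0.943, -0.052]
force: [-0.2, -0.1, -0.4]
grip_width: 0.337
grip_force: 34.9
```

Joint 6 is at its limit, because this tilt is nearly singular at the block. I go up and turn the tool half a turn about the vertical, so it leans over the stop side with plenty of joint range.

Call:
step_arm:
  increments:
    - [[-2.5, 0, -4], [0, 0, 0], 20]
    - [[-5, 0, -8], [0, 0, 0], 20]
    - [[-7.5, 0, -11], [0, 0, 0], 20]
    - [[-7.5, 0, -11], [0, 0, 0], 20]

```text
time_s: 16.73
eef_pos: [518.2, -259.6, 173.0]
ee_rot: [0.285, 0.169, 0.942, -0.053]
force: [-0.5, 0.3, -2.0]
grip_width: 0.339
grip_force: 34.9
```

```bash
cat > st.py <<'E'
from h import *
s=ctrl.sense();p,r=pose();z=r.apply([0,0,1]);print(s['time_s'],p.round(1),'yaw',np.arctan2(z[1],z[0]).round(3),'tilt',np.arccos(-z[2]).round(3),'ylat',r.apply([0,1,0]).round(3),'j',s['joints'].round(2),'F',s['force'].round(1),'g',round(s['grip_width'],3),round(s['grip_force'],1))
E
python3 st.py
python3 - <<'E'
from h import *
p,r=pose();print('up',r.inv().apply([0,0,1]).round(3))
E
```

```text
16.725 [ 518.2 -259.6  173. ] yaw -0.362 tilt 0.587 ylat [ 0.348  0.937 -0.004] j [-0.78  0.17  1.89  0.43  0.57 -2.3 ] F [-0.5  0.3 -2. ] g 0.339 34.9
up [-0.554 -0.004 -0.832]
```

Call:
step_arm:
  increments:
    - [[0, 0, 0], [5.5, 0, 8.3], 20]
    - [[0, 0, 0], [11.1, 0, 16.6], 20]
    - [[0, 0, 0], [16.6, 0, 25], 20]
    - [[0, 0, 0], [22.2, 0, 33.3], 20]
    - [[0, 0, 0], [27.7, 0, 41.6], 20]
    - [[0, 0, 0], [33.2, 0, 49.9], 20]
    - [[0, 0, 0], [38.8, 0, 58.2], 20]
    - [[0, 0, 0], [44.3, 0, 66.6], 20]

```text
time_s: 17.73
eef_pos: [516.6, -257.9, 168.1]
ee_rot: [0.208, 0.646, 0.708, -0.196]
force: [-0.0, -0.1, -0.2]
grip_width: 0.338
grip_force: 34.9
```

```bash
python3 st.py
python3 - <<'E'
from h import *
p,r=pose();print('up',r.inv().apply([0,0,1]).round(3))
print(to(p,rot(-.336+np.pi,.604)))
E
```

```text
17.725 [ 516.6 -257.9  168.1] yaw -1.496 tilt 0.58 ylat [ 0.996  0.089 -0.009] j [-0.43  0.37  1.64 -0.64  0.93 -0.18] F [-0.  -0.1 -0.2] g 0.338 34.9
up [-0.548 -0.009 -0.837]
(array([0., 0., 0.]), array([63.5, -0.4, 95.1]))
```

Call:
step_arm:
  increments:
    - [[0, 0, 0], [5.5, 0, 8.3], 20]
    - [[0, 0, 0], [11.1, 0, 16.6], 20]
    - [[0, 0, 0], [16.6, 0, 25], 20]
    - [[0, 0, 0], [22.2, 0, 33.3], 20]
    - [[0, 0, 0], [27.8, 0, 41.6], 20]
    - [[0, 0, 0], [33.4, 0, 49.9], 20]
    - [[0, 0, 0], [38.9, 0, 58.2], 20]
    - [[0, 0, 0], [44.4, -0.3, 66.6], 20]

```text
time_s: 18.73
eef_pos: [517.1, -258.2, 167.8]
ee_rot: [0.035, 0.947, 0.127, -0.293]
force: [-0.8, 0.0, -0.6]
grip_width: 0.338
grip_force: 34.9
```

```bash
cat >> st.py <<'E'
print(to(p,rot(-.336+np.pi,.604)))
E
python3 st.py
```

```text
18.725 [ 517.1 -258.2  167.8] yaw -2.89 tilt 0.599 ylat [ 0.261 -0.965 -0.008] j [-0.48  0.79  0.95 -0.4   1.85  0.8 ] F [-0.8  0.  -0.6] g 0.338 34.9
(array([0., 0., 0.]), array([19.1, -0.1, 28.6]))
```

Call:
step_arm:
  increments:
    - [[0, 0, 0], [5.5, 0, 8.3], 20]
    - [[0, 0, 0], [11.1, 0, 16.6], 20]
    - [[0, 0, 0], [16.6, 0, 25], 20]
    - [[0, 0, 0], [19.1, -0.1, 28.6], 20]
    - [[0, 0, 0], [19.1, -0.1, 28.6], 20]

```text
time_s: 19.35
eef_pos: [516.7, -259.1, 168.0]
ee_rot: [-0.049, 0.942, -0.158, -0.293]
force: [-0.3, -0.7, -0.9]
grip_width: 0.336
grip_force: 34.9
```

```bash
python3 st.py
python3 - <<'E'
from h import *
print(to([468.4,-243.2,110],rot(-.336+np.pi,.604)))
E
```

```text
19.35 [ 516.7 -259.1  168. ] yaw 2.809 tilt 0.603 ylat [-0.326 -0.945 -0.001] j [-0.59  0.88  0.8  -0.17  2.05  1.28] F [-0.3 -0.7 -0.9] g 0.336 34.9
(array([0., 0., 0.]), array([ 0.1, -0.1,  0.2]))
(array([-0.9 ,  0.08,  7.66]), array([ 0.1, -0.1,  0.2]))
```

Call:
step_arm:
  increments:
    - [[-0.3, 0, 2.5], [0, 0, 0], 20]
    - [[-0.6, 0.1, 5.1], [0, 0, 0], 20]
    - [[-0.9, 0.1, 7.7], [0, 0, 0], 20]
    - [[-0.9, 0.1, 7.7], [0, 0, 0], 20]
    - [[-0.9, 0.1, 7.7], [0, 0, 0], 20]

```text
time_s: 19.98
eef_pos: [469.4, -243.1, 111.7]
ee_rot: [-0.048, 0.942, -0.157, -0.291]
force: [0.3, -0.7, -0.6]
grip_width: 0.336
grip_force: 34.9
```

```bash
python3 st.py
cat > chk2.py <<'E'
from h import *
O=np.array([502.9,-255.2]);a=-.336
F=np.array([np.cos(a),np.sin(a)]);L=np.array([-F[1],F[0]])
c=snap('wrist','wk');p,r=pose()
w=p[:2]-O;print('tcp blk',round(w@F,1),round(w@L,1),round(p[2],1))
q,e=fitcyl([c],[*(p+np.array([*(21.5*F),31.4])),a,0],(1,1,1,1,1));w=q[:2]-O
print('roller blk',round(w@F,1),round(w@L,1),q[2:].round(3),round(float(e),3))
hsv=cv2.cvtColor(c['img'],cv2.COLOR_RGB2HSV);g=((hsv[...,1]<60)&(hsv[...,2]>85))
print(proj(c,rect([*O,a],-85,55,14,39.5)).round())
for x in range(-80,60,15):
    # lateral profile of brightness at rail top
    ys=np.arange(-24,24.5,.5);uv=proj(c,[[*(O+F*x+L*y),39.5] for y in ys]).round().astype(int)
    ok=(uv[:,0]>=0)&(uv[:,0]<512)&(uv[:,1]>=0)&(uv[:,1]<384)
    k=[y for y,(u,v),b in zip(ys,uv,ok) if b and g[v,u]]
    if k:print(x,min(k),max(k),len(k)/2)
E
python3 chk2.py
```

```text
19.975 [ 469.4 -243.1  111.7] yaw 2.812 tilt 0.6 ylat [-0.325 -0.946  0.001] j [-0.61  0.79  1.1  -0.16  1.83  1.29] F [ 0.3 -0.7 -0.6] g 0.336 34.9
(array([0., 0., 0.]), array([ 0.2, -0.2,  0.2]))
tcp blk -35.5 0.3 111.7
roller blk -13.1 1.7 [ 1.42915e+02 -3.21000e-01  3.10000e-02] 0.075
[[267. 186.]
 [279.  33.]
 [231.  33.]
 [238. 186.]]
-80 -13.5 13.0 8.0
-65 -13.5 13.5 27.5
-50 -14.0 14.0 28.5
-35 -14.0 13.5 28.0
-20 -13.5 13.5 27.5
-5 -14.5 13.0 28.0
10 -14.0 13.0 27.5
25 -13.5 13.5 27.5
40 -14.0 13.5 28.0
```

Call:
step_arm:
  increments:
    - [[1.2, 0.1, 1.8], [0.1, -0.5, 0.2], 20]
    - [[2.4, 0.1, 3.5], [0.3, -1, 0.4], 20]
    - [[3.6, 0.1, 5.2], [0.3, -1, 0.4], 20]
    - [[4.6, 0.1, 6.6], [0.3, -1, 0.4], 20]
    - [[4.9, 0.1, 7], [0.3, -1, 0.4], 20]
    - [[4.9, 0.1, 7], [0.3, -1, 0.4], 20]

```text
time_s: 20.78
eef_pos: [469.2, -244.4, 25.7]
ee_rot: [-0.051, 0.939, -0.162, -0.3]
force: [-0.0, 0.2, -1.9]
grip_width: 0.341
grip_force: 34.9
```

```bash
python3 st.py; python3 chk2.py | head -2
```

```text
20.775 [ 469.2 -244.4   25.7] yaw 2.802 tilt 0.618 ylat [-0.334 -0.942  0.001] j [-0.62  0.91  1.13 -0.16  1.7   1.32] F [-0.   0.2 -1.9] g 0.341 34.9
(array([0., 0., 0.]), array([-0.1,  0.8, -0.3]))
tcp blk -35.2 -1.0 26.1
roller blk -12.9 0.2 [ 5.6807e+01 -3.3300e-01  1.7000e-02] 0.097
```

Call:
step_arm:
  increments:
    - [[0.2, -0.03, 0.2], [0, 0, 0], 20]
    - [[0.3, -0.03, 0.5], [0, 0, 0], 20]
    - [[0.4, -0.03, 0.55], [0, 0, 0], 20]
    - [[0.4, -0.03, 0.55], [0, 0, 0], 20]

```text
time_s: 21.32
eef_pos: [469.2, -244.3, 19.0]
ee_rot: [-0.051, 0.939, -0.162, -0.3]
force: [-1.4, -1.1, 0.6]
grip_width: 0.342
grip_force: 35.0
```

Call:
step_arm:
  increments:
    - [[0.06, 0, 0.08], [0, 0, 0], 20]
    - [[0.06, 0, 0.08], [0, 0, 0], 20]

```text
time_s: 21.58
eef_pos: [469.2, -244.6, 18.4]
ee_rot: [-0.051, 0.939, -0.162, -0.3]
force: [-2.7, -2.6, 5.5]
grip_width: 0.338
grip_force: 35.4
```

Call:
step_arm:
  increments:
    - [[0.06, 0, 0.08], [0, 0, 0], 20]
    - [[0.06, 0, 0.08], [0, 0, 0], 20]

```text
time_s: 21.82
eef_pos: [469.2, -244.9, 18.0]
ee_rot: [-0.05, 0.939, -0.162, -0.3]
force: [-3.4, -4.3, 10.1]
grip_width: 0.339
grip_force: 35.7
```

```bash
python3 st.py; python3 chk2.py | head -2
```

```text
21.825 [ 469.2 -244.9   18. ] yaw 2.804 tilt 0.618 ylat [-0.335 -0.942  0.002] j [-0.62  0.92  1.13 -0.16  1.69  1.33] F [-3.4 -4.3 10.1] g 0.339 35.7
(array([0., 0., 0.]), array([-0.1,  0.8, -0.3]))
tcp blk -35.2 -1.3 18.0
roller blk -20.5 -0.0 [50.615 -0.33   0.122] 0.148
```

Call:
step_arm:
  increments:
    - [[0, 0.08, 0], [0, 0, 0], 34]
    - [[0, 0.08, 0], [0, 0, 0], 38]
    - [[0, 0.08, 0], [0, 0, 0], 44]
    - [[0, 0.08, 0], [0, 0, 0], 44]
  squeeze: 20

```text
time_s: 22.38
eef_pos: [469.0, -244.7, 16.6]
ee_rot: [-0.051, 0.939, -0.162, -0.3]
force: [-0.2, -0.2, 0.2]
grip_width: 0.44
grip_force: 0.0
```

```bash
python3 st.py; python3 chk2.py | head -2;  python3 - <<'E'
from h import *
for k in('top','scene'):
    c=snap(k,'g2'+k);m,st=green(c);print(k,st,fitcyl([c],[489,-250.5,49,-.336,0]))
E
```

```text
22.375 [ 469.  -244.7   16.6] yaw 2.802 tilt 0.619 ylat [-0.334 -0.942  0.001] j [-0.62  0.92  1.13 -0.16  1.69  1.33] F [-0.2 -0.2  0.2] g 0.44 0.0
(array([0., 0., 0.]), array([-0.1,  0.8, -0.2]))
tcp blk -35.4 -1.3 16.6
roller blk -28.5 -0.4 [47.429 -0.343  0.083] 0.129
top [219 159   2   5  10] (array([ 4.890e+02, -2.505e+02,  4.900e+01, -3.360e-01,  0.000e+00]), np.float64(1.0))Traceback (most recent call last):
  File "<stdin>", line 3, in <module>
  File "h.py", line 33, in green
    n,l,st,ce=cv2.connectedComponentsWithStats(m);i=1+np.argmax(st[1:,4]);return l==i,st[i]
                                                      ~~~~~~~~~^^^^^^^^^^
    return _wrapfunc(a, 'argmax', axis=axis, out=out, **kwds)
    return bound(*args, **kwds)
ValueError: attempt to get argmax of an empty sequence
```

```bash
cat > chk3.py <<'E'
from h import *
O=np.array([502.9,-255.2]);a=-.336
F=np.array([np.cos(a),np.sin(a)]);L=np.array([-F[1],F[0]])
c=snap('wrist','wk');m,st=green(c);print(st)
for x in range(-40,25,4):
    im=np.zeros(m.shape,np.uint8);h=cv2.convexHull((proj(c,cyl([*(O+F*x),49,a,0]))*16).astype(np.float32)).astype(np.int32)
    cv2.fillConvexPoly(im,h,1,cv2.LINE_8,4);im=im.astype(bool);v=np.where(im.any(1))[0]
    print(x,round((im&m).sum()/(im|m).sum(),3),v.min(),v.max(),end='; ')
# green runs by row at image middle
hsv=cv2.cvtColor(c['img'],cv2.COLOR_RGB2HSV);g=cv2.inRange(hsv,(40,60,15),(85,255,255))
n,l,s2,_=cv2.connectedComponentsWithStats(g);print('\n',s2[1:][s2[1:,4]>40])
E
python3 chk3.py
```

```text
[ 216  215   73   90 4772]
-40 0.762 218 315; -36 0.791 214 314; -32 0.81 209 312; -28 0.809 205 311; -24 0.796 200 309; -20 0.772 195 308; -16 0.736 190 306; -12 0.7 185 304; -8 0.65 179 302; -4 0.599 173 300; 0 0.549 166 298; 4 0.502 160 296; 8 0.457 153 294; 12 0.415 145 292; 16 0.376 137 290; 20 0.339 129 287; 24 0.304 120 284; 
 [[ 215  215   74   90 4558]]
```

Run:
```python
from h import *
c=dict(np.load('pics/wk.npz'));b=dict(np.load('pics/w10.npz'))
h1=cv2.cvtColor(c['img'],cv2.COLOR_RGB2HSV);h0=cv2.cvtColor(b['img'],cv2.COLOR_RGB2HSV)
for v in range(160,320,6):print(v,'now',[h1[v,u].tolist() for u in(238,252,266)],'before',h0[v,252].tolist())
```

```text
160 now [[22, 190, 227], [22, 190, 227], [22, 193, 227]] before [105, 36, 70]
166 now [[108, 199, 86], [23, 83, 113], [108, 200, 84]] before [106, 39, 72]
172 now [[107, 204, 85], [107, 203, 84], [108, 198, 85]] before [105, 36, 71]
178 now [[108, 200, 88], [108, 199, 87], [107, 202, 86]] before [105, 36, 70]
184 now [[108, 200, 88], [108, 202, 87], [108, 199, 87]] before [67, 205, 72]
190 now [[108, 212, 149], [108, 208, 153], [108, 210, 152]] before [67, 219, 71]
196 now [[108, 211, 190], [108, 211, 190], [109, 210, 188]] before [67, 214, 74]
202 now [[108, 213, 190], [108, 212, 191], [108, 211, 187]] before [90, 17, 15]
208 now [[108, 210, 191], [108, 211, 190], [108, 213, 188]] before [120, 59, 13]
214 now [[103, 201, 128], [108, 200, 120], [103, 200, 125]] before [150, 21, 12]
220 now [[67, 216, 85], [0, 0, 15], [67, 210, 85]] before [67, 213, 78]
226 now [[67, 215, 83], [68, 216, 84], [66, 211, 86]] before [66, 213, 79]
232 now [[67, 211, 86], [67, 213, 86], [67, 211, 87]] before [67, 213, 79]
238 now [[67, 219, 85], [67, 211, 87], [67, 216, 86]] before [67, 217, 81]
244 now [[
[... 292 characters left out ...]
224, 171]
268 now [[68, 223, 189], [68, 222, 202], [68, 221, 187]] before [67, 224, 171]
274 now [[68, 223, 189], [68, 223, 201], [68, 222, 183]] before [67, 224, 171]
280 now [[67, 220, 188], [68, 221, 202], [67, 220, 180]] before [67, 221, 172]
286 now [[68, 222, 186], [68, 220, 202], [67, 222, 176]] before [67, 221, 173]
292 now [[68, 222, 184], [68, 221, 201], [67, 214, 156]] before [67, 222, 172]
298 now [[67, 221, 181], [66, 165, 68], [67, 208, 147]] before [64, 56, 32]
304 now [[30, 5, 99], [66, 120, 155], [30, 6, 119]] before [16, 148, 215]
310 now [[30, 6, 121], [30, 4, 120], [15, 8, 122]] before [15, 146, 199]
316 now [[15, 8, 126], [30, 6, 123], [120, 2, 163]] before [12, 24, 108]
```

The blue stop hides the roller's near end from the camera, which explains the poor fit. The roller lies in the groove about 28 mm short of the stop. I regrip lightly.

Call:
step_arm:
  increments:
    - [[0, 0, 0], [0, 0, 0], 36]
    - [[0, 0, 0], [0, 0, 0], 30]
    - [[0, 0, 0], [0, 0, 0], 25]
    - [[0, 0, 0], [0, 0, 0], 25]
  squeeze: 20

```text
time_s: 23.08
eef_pos: [469.1, -245.0, 16.9]
ee_rot: [-0.051, 0.939, -0.162, -0.3]
force: [1.0, -1.1, 1.3]
grip_width: 0.342
grip_force: 19.8
```

```bash
python3 st.py
python3 - <<'E'
from h import *
p,r=pose();print(r.inv().apply([np.cos(-.336),np.sin(-.336),0]).round(3),r.inv().apply([0,0,1]).round(3))
E
```

```text
23.075 [ 469.1 -245.    16.9] yaw 2.802 tilt 0.618 ylat [-0.334 -0.942  0.001] j [-0.62  0.92  1.13 -0.16  1.69  1.33] F [ 1.  -1.1  1.3] g 0.342 19.8
(array([0., 0., 0.]), array([-0.1,  0.8, -0.3]))
[ 0.815 -0.005 -0.58 ] [-0.58   0.001 -0.815]
```

Call:
step_arm:
  increments:
    - [[0.2, 0, -0.15], [0, 0, 0], 25]
    - [[0.41, 0, -0.29], [0, 0, 0], 25]
    - [[0.61, 0, -0.44], [0, 0, 0], 25]
    - [[0.82, 0, -0.58], [0, 0, 0], 25]
    - [[1.02, 0, -0.73], [0, 0, 0], 25]
    - [[1.22, 0, -0.87], [0, 0, 0], 25]
    - [[1.43, 0, -1.02], [0, 0, 0], 25]
    - [[1.43, 0, -1.02], [0, 0, 0], 25]

```text
time_s: 24.08
eef_pos: [485.9, -250.9, 16.9]
ee_rot: [-0.051, 0.939, -0.162, -0.3]
force: [-0.7, -1.4, 3.1]
grip_width: 0.343
grip_force: 19.9
```

```bash
python3 chk3.py|head -1; python3 st.py|head -1
```

```text
[ 220  242   64   63 3004]
24.125 [ 485.9 -250.9   16.9] yaw 2.802 tilt 0.617 ylat [-0.334 -0.942  0.001] j [-0.61  0.96  1.06 -0.16  1.73  1.33] F [ 0.1 -1.4  3.2] g 0.342 19.9
```

Moved 17.8 mm. I continue in small steps and watch the force.

Call:
step_arm:
  increments:
    - [[0.12, 0, -0.09], [0, 0, 0], 25]
    - [[0.24, 0, -0.17], [0, 0, 0], 25]
    - [[0.36, 0, -0.26], [0, 0, 0], 25]
    - [[0.41, 0, -0.29], [0, 0, 0], 25]
    - [[0.41, 0, -0.29], [0, 0, 0], 25]

```text
time_s: 24.75
eef_pos: [490.3, -252.4, 16.9]
ee_rot: [-0.051, 0.939, -0.162, -0.3]
force: [-3.4, -0.3, 3.1]
grip_width: 0.349
grip_force: 19.9
```

Call:
step_arm:
  increments:
    - [[0.08, 0, -0.06], [0, 0, 0], 25]
    - [[0.12, 0, -0.09], [0, 0, 0], 25]
    - [[0.12, 0, -0.09], [0, 0, 0], 25]

```text
time_s: 25.12
eef_pos: [491.8, -252.9, 16.9]
ee_rot: [-0.051, 0.939, -0.162, -0.3]
force: [-2.6, -0.7, 3.0]
grip_width: 0.343
grip_force: 19.9
```

Call:
step_arm:
  increments:
    - [[0.08, 0, -0.06], [0, 0, 0], 25]
    - [[0.12, 0, -0.09], [0, 0, 0], 25]
    - [[0.12, 0, -0.09], [0, 0, 0], 25]

```text
time_s: 25.5
eef_pos: [493.2, -253.4, 16.9]
ee_rot: [-0.051, 0.939, -0.162, -0.3]
force: [-2.6, -1.6, 3.0]
grip_width: 0.343
grip_force: 19.9
```

Call:
step_arm:
  increments:
    - [[0.08, 0, -0.06], [0, 0, 0], 25]
    - [[0.12, 0, -0.09], [0, 0, 0], 25]
    - [[0.12, 0, -0.09], [0, 0, 0], 25]

```text
time_s: 25.88
eef_pos: [493.5, -253.5, 17.0]
ee_rot: [-0.052, 0.938, -0.162, -0.302]
force: [-9.9, 2.0, 4.4]
grip_width: 0.342
grip_force: 20.1
```

```bash
python3 st.py|head -1
```

```text
25.875 [ 493.5 -253.5   17. ] yaw 2.801 tilt 0.622 ylat [-0.335 -0.942  0.001] j [-0.61  0.98  1.02 -0.16  1.75  1.33] F [-9.9  2.   4.4] g 0.342 20.1
```

The end touches the stop, with about 10 N along the groove. I open, let go and withdraw along the tool axis.

Call:
step_arm:
  increments:
    - [[0, 0, 0], [0, 0, 0], 36]
    - [[0, 0, 0], [0, 0, 0], 42]
    - [[0, 0, 0], [0, 0, 0], 48]
    - [[0, 0, 0], [0, 0, 0], 48]

```text
time_s: 26.38
eef_pos: [494.7, -253.9, 16.9]
ee_rot: [-0.051, 0.939, -0.162, -0.3]
force: [0.0, 0.5, -0.2]
grip_width: 0.479
grip_force: 0.0
```

```bash
python3 st.py|head -1; python3 chk3.py | head -1
```

```text
26.375 [ 494.7 -253.9   16.9] yaw 2.802 tilt 0.618 ylat [-0.334 -0.942  0.001] j [-0.61  0.98  1.02 -0.16  1.75  1.33] F [ 0.   0.5 -0.2] g 0.479 0.0
[ 222  254   60   51 2296]
```

Call:
step_arm:
  increments:
    - [[-0.9, 0, -1.2], [0, 0, 0], 48]
    - [[-2.3, 0, -3.2], [0, 0, 0], 48]
    - [[-4.6, 0, -6.4], [0, 0, 0], 48]
    - [[-6.9, 0, -9.6], [0, 0, 0], 48]
    - [[-9.2, 0, -12.8], [0, 0, 0], 48]
    - [[-9.2, 0, -12.8], [0, 0, 0], 48]

```text
time_s: 27.18
eef_pos: [494.8, -254.1, 178.5]
ee_rot: [-0.05, 0.94, -0.162, -0.297]
force: [-0.6, -0.7, -1.3]
grip_width: 0.481
grip_force: 0.0
```

```bash
python3 st.py|head -1
python3 - <<'E'
from h import *
O=np.array([502.9,-255.2]);a=-.336
F=np.array([np.cos(a),np.sin(a)]);L=np.array([-F[1],F[0]])
for k in('scene','top','wrist'):
    c=snap(k,'f'+k)
    try:
        q,e=fitcyl([c],[*(O+15*F),49,a,0]);w=q[:2]-O;print(k,'roller blk',w@F,w@L,q[3],e)
    except Exception as x:print(k,x)
    if k!='scene':continue
    o=dict(np.load('pics/s0.npz'));d=cv2.absdiff(o['img'],c['img']).max(2)
    for n,P in(('bottle',[[732,-147,0],[732,-147,170]]),('gear',[[462,-144,5]])):
        uv=proj(c,P).astype(int);x0,y0=uv.min(0)-15;x1,y1=uv.max(0)+15;print(n,(d[y0:y1,x0:x1]>40).mean())
    print('caliper',(d[140:162,255:330]>40).mean())
E
```

```text
27.175 [ 494.8 -254.1  178.5] yaw 2.805 tilt 0.611 ylat [-0.334 -0.942  0.003] j [-0.61  0.82  0.88 -0.17  2.03  1.28] F [-0.6 -0.7 -1.3] g 0.481 0.0
scene attempt to get argmax of an empty sequence
bottle 0.0
gear 0.7155555555555555
caliper 0.38606060606060605
top roller blk 14.999999999999988 2.5650338585670063e-14 -0.336 1.0
wrist roller blk 3.386575132937939 -0.5441044754468213 -0.33328430246032675 0.1442633035988926
```

Run:
```python
from h import *
print(to([370,-20,260],rot(-.336+np.pi,.05)))
```

```text
(array([-20.83, -17.85,   4.3 ]), array([-0.1, 32.6, -0.3]))
```

Call:
step_arm:
  increments:
    - [[-3, -0.5, -4], [0, 4, 0], 48]
    - [[-6, -2.5, -4], [0, 8, 0], 48]
    - [[-9, -5.5, -2], [0, 13, 0], 48]
    - [[-12, -8.5, 0], [0, 18, 0], 48]
    - [[-15, -11.5, 1.5], [0, 23, 0], 48]
    - [[-18, -14.5, 3], [0, 28, 0], 48]
    - [[-20.8, -17.8, 4.3], [0, 32.6, 0], 48]
    - [[-20.8, -17.8, 4.3], [0, 32.6, 0], 48]

```text
time_s: 28.32
eef_pos: [368.7, -18.6, 260.4]
ee_rot: [-0.004, 0.985, -0.168, -0.024]
force: [0.7, -0.2, -0.2]
grip_width: 0.477
grip_force: 0.0
```

```bash
python3 st.py|head -1
python3 - <<'E'
from h import *
O=np.array([502.9,-255.2]);a=-.336
F=np.array([np.cos(a),np.sin(a)]);L=np.array([-F[1],F[0]])
for k,f in(('scene','s0'),('top','t0')):
    c=snap(k,'e'+k);o=dict(np.load('pics/%s.npz'%f))
    try:
        q,e=fitcyl([c],[*(O+12*F),49,a,0]);w=q[:2]-O;print(k,green(c)[1],'roller blk',w@F,w@L,q[3],e)
        b=[(t,cv2.inRange(cv2.cvtColor(c['img'],cv2.COLOR_RGB2HSV),(105,100,40),(125,255,255)).sum()//255) for t in(0,)]
    except Exception as x:print(k,x)
    d=cv2.absdiff(o['img'],c['img']).max(2)
    for n,P in(('bottle',[[732,-147,0],[732,-147,170]]),('gear',[[462,-144,5]])):
        uv=proj(c,P).astype(int);x0,y0=uv.min(0)-15;x1,y1=uv.max(0)+15;print(n,(d[max(y0,0):y1,x0:x1]>40).mean())
    x0,y0,x1,y1=(255,140,330,162) if k=='scene' else(310,110,405,170);print('caliper',(d[y0:y1,x0:x1]>40).mean())
    # handle bar at travel s
    for s in(.15,.16,.165,.17,.175,.18):
        h=s*.7071*1000;P=[[487+h+dx,150-.03*h+dy,74+h] for dx,dy in((2.5,30),(0,0),(-2.5,-30))]
        uv=proj(c,P).round().astype(int);print(s,[c['img'][v,u].max() if 0<=v<384 and 0<=u<512 else None for u,v in uv],end=' ')
    print()
E
```

```text
28.325 [368.7 -18.6 260.4] yaw 2.816 tilt 0.048 ylat [-0.332 -0.943  0.001] j [-0.37 -0.05  1.77 -0.    1.48  1.54] F [ 0.7 -0.2 -0.2] g 0.477 0.0
scene [332 175  27  30 367] roller blk 16.520933829590238 -1.4678937580149705 -0.40460773477914164 0.1862527716186253
bottle 0.0
gear 0.0
caliper 0.3181818181818182
0.15 [np.uint8(166), np.uint8(167), np.uint8(171)] 0.16 [np.uint8(164), np.uint8(88), np.uint8(77)] 0.165 [np.uint8(10), np.uint8(57), np.uint8(62)] 0.17 [np.uint8(24), np.uint8(16), np.uint8(12)] 0.175 [np.uint8(19), np.uint8(28), np.uint8(25)] 0.18 [np.uint8(186), np.uint8(187), np.uint8(189)] 
top [337 218  24  40 538] roller blk 19.262088523491443 -2.44055452696783 -0.34903817778108803 0.16744186046511633
bottle 0.0
gear 0.0
caliper 0.0
0.15 [np.uint8(145), np.uint8(147), np.uint8(95)] 0.16 [np.uint8(147), np.uint8(147), np.uint8(95)] 0.165 [np.uint8(46), np.uint8(65), np.uint8(73)] 0.17 [np.uint8(56), np.uint8(54), np.uint8(53)] 0.175 [np.uint8(57), np.uint8(52), np.uint8(60)] 0.18 [np.uint8(141), np.uint8(92), np.uint8(64)]
```

Run:
```python
from h import *
O=np.array([502.9,-255.2]);a=-.336;F=np.array([np.cos(a),np.sin(a)]);L=np.array([-F[1],F[0]])
c=dict(np.load('pics/etop.npz'));h=cv2.cvtColor(c['img'],cv2.COLOR_RGB2HSV)
for lat in(-4,-2,0):
    print([(x,*h[tuple(proj(c,[[*(O+F*x+L*lat),64]])[0].round().astype(int)[::-1])].tolist()) for x in range(36,66,2)])
```

```text
[(36, 63, 123, 133), (38, 63, 123, 133), (40, 64, 124, 128), (42, 63, 116, 121), (44, 59, 88, 93), (46, 58, 84, 79), (48, 62, 116, 117), (50, 64, 122, 132), (52, 64, 121, 135), (54, 64, 121, 124), (56, 71, 111, 99), (58, 106, 117, 89), (60, 111, 129, 101), (62, 111, 131, 99), (64, 111, 131, 101)]
[(36, 64, 124, 134), (38, 63, 122, 132), (40, 64, 121, 126), (42, 62, 96, 104), (44, 49, 55, 74), (46, 61, 97, 108), (48, 61, 97, 108), (50, 63, 120, 132), (52, 63, 120, 134), (54, 63, 118, 132), (56, 65, 114, 116), (58, 99, 98, 78), (60, 111, 130, 100), (62, 110, 131, 101), (64, 111, 130, 102)]
[(36, 63, 124, 128), (38, 63, 122, 132), (40, 64, 119, 129), (42, 62, 103, 109), (44, 52, 66, 73), (46, 61, 85, 96), (48, 64, 122, 125), (50, 62, 122, 128), (52, 63, 120, 132), (54, 64, 119, 114), (56, 89, 86, 71), (58, 89, 86, 71), (60, 111, 126, 99), (62, 111, 129, 101), (64, 111, 133, 102)]
```

Green meets blue directly with no gap, the sash is at about 0.17, and bottle, gear and caliper match the first top view. I hand in.

```bash
python3 -c "
from rig import ctrl
print(ctrl.finish_job())"
```

```text
the job is handed in; nothing more can be done
None
```

The job is handed in: the sash stays up at about 0.17, the green roller lies released in the groove with its end against the blue stop, and the bottle, caliper and gear look unmoved in the camera images.

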